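# Centre the dosing cup on the coffee scale and tare it

## Robot

A 7-joint arm with a two-finger parallel gripper is mounted at the origin on the work surface. World frame = base frame: x ahead of the robot, y to its left, z up, the work surface at z = 0. Lengths are in m, angles in rad, forces in N, time in s.
With the tool pointing down it reaches from about 0.4 to 0.85 m from the base axis. Payload 10.4 kg.
Tool frame: the origin (TCP) lies on the centre line of the jaws, within the pads' length; the fingertips stand 22 mm ahead of it and the grasp point (between the pads) lies 3 mm ahead of it; z points along the fingers, y is the direction in which the jaws open and shut (so a half turn about z gives the same grasp; the last joint's range is limited). The gripper opens to 85 mm and grips with 20 to 120 N. Pads are 22 mm wide; open, the fingers measure 114 mm over their backs; the gripper's body (76 mm by 85 mm) begins 54 mm behind the grasp point. The pads swing forward as they close: fully open they stand 13 mm farther back than shut.
Start: joints at [-1.273, 0.332, -0.065, 1.46, 0.022, 1.35, -0.088], TCP at [0.197, 0.593, 0.232] pointing down, gripper open.
Joint ranges: [-2.6, 2.6], [-0.5, 2.12], [-1.47, 1.34], [0.16, 2.42], [-1.27, 4.41], [0.06, 2.06], [-2.6, 2.6]. Speed limits (rad/s): [2.22, 2.22, 2.79, 2.79, 3.14, 3.14, 3.14].

## Interface

Orientations are given as a unit quaternion [x, y, z, w].
In Python, from workcell import manip gives the robot as it stands. The module is installed in compiled form; this text tells all that it offers.
- The arm moves only by the shell command python3 -m crank 'ROWS' [FORCE]. ROWS is JSON, a list of rows, each a list of 3 entries, a list of its own where there are three numbers: the opening, from -1 (shut) to 1 (fully open), then the shift along the tool's x, y, z normalised to -1 to 1, where 1 is 80 mm, then the turn, a rotation vector about the tool's x, y, z normalised to -1 to 1, where 1 is pi/4 rad. In form: [[jaw, [tx, ty, tz], [ax, ay, az]], ...]. A call has exactly 5 rows; each row shifts and turns the commanded pose from where the row before left it, along the tool's axes as they then stand; what a row does not reach is not made up. A row lasts 1/10 s, in which the tool goes at most 50 mm and 8.59 degrees, less where a joint would pass 70% of its speed; a pose out of reach is approached as far as the arm can. A call with a number of a shift or a turn outside -1 to 1 is refused whole. A call with a gripper value outside its range is refused whole. The fingers move at their own pace and stop on an object; FORCE is the grip in N (left out, the last holds). Time passes only in rows, so rows that do not move let the fingers close, or fill a call up. It gives the time, the measured TCP pose, the force and the opening at its end, in the units of the state.
- manip.get_obs(): the state, without advancing time (a new reading comes with each control period).
- manip.camera(name): name is "side" or "top" or "wrist"; returns the picture (480x640x3 uint8, blue, green, red); there is no depth.
- manip.camera_info(name): a dict with "K" (3x3 intrinsics, pixels), "camera_from_world" (4x4, takes a point from world to camera coordinates); the wrist camera has in their place "mount" (4x4, takes a point from camera to tool coordinates, whose origin is the TCP and whose axes are the flange's). Camera axes: x right, y down, z forward; pixel columns grow to the right and rows downward; lengths in m; the calibration is good to about 2 mm. A picture is of the moment at which its call begins: read the wrist's pose just before it. camera_info takes no time and is no camera call.
- manip.hand_in(): hands the job in, once; it reports no verdict.
The state is a dict: "clock": time; "joint_pos": joint angles; "joint_velocities": joint speeds; "tau": joint torques, N m; "position": TCP position; "ee_rot": TCP orientation; "ft_force": force on the tool from outside, world axes, zero at the start; "torque": the same for the moment, N m; "grip_width": opening from 0.0 (shut) to 1.0 (fully open).
Only numpy, scipy, OpenCV 4.12 (cv2) and the standard library are available. Lean on these libraries where they do the work, as an engineer would, in place of code of your own. Each camera call takes 0.05 s, during which the arm holds its last target.

## Task

The steel dosing cup stands off-centre on the small round plate of the coffee scale, where it weighs wrong: nudge it to the middle of the plate with light taps of the fingers from the side, without gripping, lifting or tipping it. Once it stands centred and untouched, press the scale's round tare button all the way down and let it go. Leave everything else on the counter as it is.

Things in the scene. Friction and masses are not known exactly. Their poses are not given: they have to be found in the camera images.
- dosing_cup: Loose open steel cup, 56 mm tall, about 110 to 210 g, upright on the plate. Straight wall, 52 mm diameter, from 12 mm above its underside to the rim; below, it tapers to a 28 mm foot, so it tips if pushed high. Pushed low (8 to 20 mm above the plate) it slides at 1 to 3 N; over 12 N is too hard. Starts 13 to 19 mm off the middle, any direction. Origin: centre of its underside; z up.
- plate_top (a point): Middle of the top face of the scale's round black weighing plate, z up, about 50 mm above the counter. The plate is 72 mm in diameter and 11 mm thick and stands on a 36 mm thick steel stem on the grey scale; it is rigid and fixed.
- scale: The flat grey coffee scale, fixed: 170 mm (its x) by 130 mm (its y), its top 22 mm above the counter. Origin: centre of its underside, on the counter; its -x side is the front, where the tare button and a flat black display strip lie; z up. The plate's middle lies 30 mm behind the origin (+x of the scale).
- tare_top (a point): Centre of the top face of the round steel tare button, 22 mm in diameter, near the front edge of the scale's top, in a low black housing; 90 mm in front of the plate's middle and 20 mm to the right of it (scale's -y). It is pressed straight down.
- tare (a joint): Travel of the tare button: 0 up, 0.005 m fully down; a spring returns it and fully down takes about 4 N. It counts as pressed from 0.004 m.
- jar: Bystander: glass jar with clasp lid, 72 mm diameter, 96 mm tall, to the right of the scale (its -y side). Origin: centre of its underside.
- brush: Bystander: red silicone brush lying flat to the left of the scale, 206 mm long, 32 mm wide, 16 mm high. Origin: on the counter under the handle, x along it to the bristles.
- spoon: Bystander: steel spoon, 140 mm long, lying beyond the scale. Origin: on the counter near its middle.
- espresso_cup: Bystander: white ceramic espresso cup with a handle, 62 mm diameter, 55 mm tall, to the robot's right. Origin: centre of its underside.
- sugar_bowl: Bystander: blue ceramic bowl, 100 mm diameter, 55 mm tall, to the robot's right. Origin: centre of its underside.
- moka_pot: Bystander: round aluminium stove-top coffee pot, 97 mm diameter and 181 mm tall with a black handle, to the robot's left. Origin: centre of its underside.
Things that resemble listed ones, but are neither listed nor needed, are in the scene too. Of the things that look like the scale, the middle-sized one is meant. Several things have the shape of the dosing_cup; the one meant has the colours described above.

How it is judged:
On the way, in this order (a step that is already met when the one before it is completed fails the run):
1. the cup stands centred on the plate, upright, at rest and untouched (horizontal distance between dosing_cup and plate_top below 0.006 m and angle between dosing_cup's own z axis and vertical below 0.05 rad and linear speed of dosing_cup below 0.01 m/s and z of dosing_cup in the frame of plate_top between -0.003 and 0.003 m and contact force between each of the arm, the fingers and dosing_cup below 0.05 N), for 0.3 s.
2. the tare button is pressed down (value of joint tare above 0.004 m), for 0.05 s.
At the end, for the whole second after the job is handed in: The cup stands upright (within 0.05 rad), at rest and untouched on the plate with the centre of its foot within 6 mm of the plate's middle, and the tare button has been pressed (4 mm or more) after that and has come back up (under 2 mm) (all of step 1 and value of joint tare below 0.002 m).
It fails at once if the cup tips by more than 0.3 rad (angle between dosing_cup's own z axis and vertical above 0.3 rad).
It fails at once if the cup is lifted off the plate (more than 8 mm) or falls from it (z of dosing_cup in the frame of plate_top above 0.008 m or z of dosing_cup in the frame of plate_top below -0.008 m).
It fails at once if the cup is pushed or gripped harder than 12 N (contact force between any of the fingers, the arm and dosing_cup above 12 N).
It fails at once if the tare button is pressed while the cup is off-centre (value of joint tare above 0.004 m and horizontal distance between dosing_cup and plate_top above 0.006 m).
It fails at once if a bystander is moved by more than 15 mm (distance of any of jar, brush, spoon, espresso_cup, sugar_bowl, moka_pot from where it was at the start of the episode above 0.015 m).
It also fails if it takes over 48 s, if anything falls off the work surface, if the arm or the gripper's body presses on something with over 40 N, if the wrist force passes 120 N, or if a joint passes its speed limit or range.

## Working session

There is one attempt and no reset: what is moved stays moved. The work goes in short steps, Python scripts to look and compute and a shell command to move; the robot and the scene stay as the last step left them, time stands still between calls to the robot, and variables do not carry over. Pictures are saved under pics/ and viewed, and the job is handed in when it is done.

```bash
mkdir -p pics; python3 - <<'E'
from workcell import manip
import cv2,numpy as np
np.set_printoptions(precision=4,suppress=True)
o=manip.get_obs();print(o)
for n in("top","side"):
    cv2.imwrite(f"pics/{n}0.png",manip.camera(n)); i=manip.camera_info(n);print(n,i)
print(manip.camera_info("wrist"))
E
```

```text
{'clock': 0.0, 'joint_pos': array([-1.2726,  0.3329, -0.0647,  1.461 ,  0.0216,  1.3499, -0.0885]), 'joint_velocities': array([ 0.0015, -0.0004,  0.0005, -0.0003,  0.001 ,  0.0013, -0.0013]), 'tau': array([ -0.    , -62.5443,   0.0493, -39.1605,   0.0162,   0.01  ,
         0.    ]), 'position': array([0.197 , 0.5927, 0.2312]), 'ee_rot': array([ 0.1597,  0.9872, -0.0007, -0.0001]), 'ft_force': array([ 0.1392, -0.4847,  0.2488]), 'torque': array([-0.0225,  0.045 ,  0.0165]), 'grip_width': 0.9994033011345418}
top {'K': array([[477.6221,   0.    , 325.2751],
       [  0.    , 477.6221, 244.6914],
       [  0.    ,   0.    ,   1.    ]]), 'camera_from_world': array([[-0.0014, -1.    , -0.0049, -0.0301],
       [-0.9952,  0.0019, -0.0979,  0.5705],
       [ 0.0979,  0.0047, -0.9952,  1.1761],
       [ 0.    ,  0.    ,  0.    ,  1.    ]])}
side {'K': array([[525.2007,   0.    , 317.0459],
       [  0.    , 525.2007, 245.3648],
       [  0.    ,   0.    ,   1.    ]]), 'camera_from_world': array([[ 0.7523, -0.6585, -0.0203, -0.4296],
       [-0.4147, -0.4493, -0.7913,  0.2805],
       [ 0.512 ,  0.6037, -0.6111,  1.0325],
       [ 0.    ,  0.    ,  0.    ,  1.    ]])}
{'K': array([[397.9308,   0.    , 320.1573],
       [  0.    , 397.9308, 239.8938],
       [  0.    ,   0.    ,   1.    ]]), 'mount': array([[ 0.0008, -0.9648, -0.2631,  0.0677],
       [ 1.    ,  0.0006,  0.0008,  0.0004],
       [-0.0006, -0.2632,  0.9648, -0.1418],
       [ 0.    ,  0.    ,  0.    ,  1.    ]])}
```

View pics/top0.png

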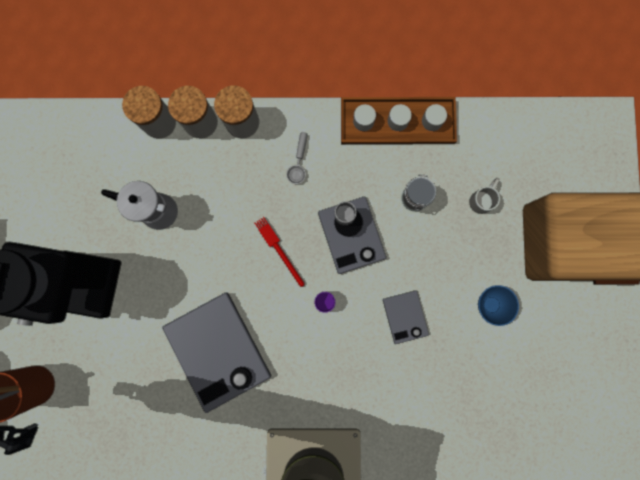

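View pics/side0.png

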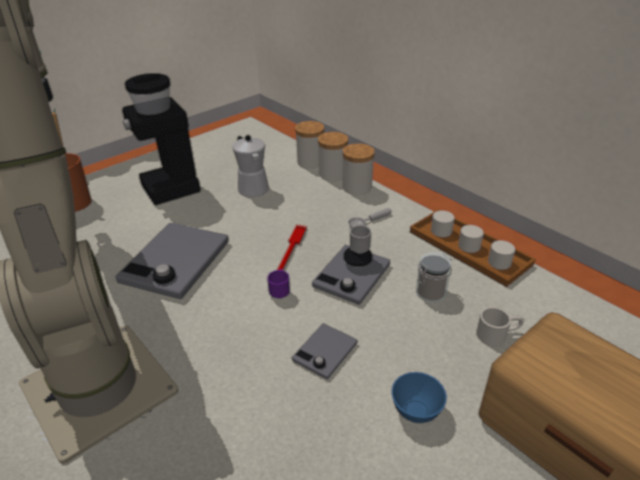

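The candidates for the scale in the top view are (217,352) large, (352,235) middle-sized and (405,317) small. The one at (352,235) fits, since it is middle-sized and carries the plate. The cup candidates are the steel one at (347,215) and the purple one at (325,301). The steel one on the plate fits the description. I'll confirm both in a crop and measure.

```bash
cat > h.py <<'E'
import numpy as np,cv2
from workcell import manip
from scipy.spatial.transform import Rotation as R
np.set_printoptions(precision=4,suppress=True)
def cfw(name,o=None):
    i=manip.camera_info(name)
    if name!="wrist": return i["K"],i["camera_from_world"]
    T=np.eye(4);T[:3,:3]=R.from_quat(o["ee_rot"]).as_matrix();T[:3,3]=o["position"]
    return i["K"],np.linalg.inv(T@i["mount"])
def ray(K,C,px,z):
    px=np.atleast_2d(px).astype(float)
    d=np.c_[px,np.ones(len(px))]@np.linalg.inv(K).T@C[:3,:3]
    c=-C[:3,:3].T@C[:3,3]
    return c+d*((z-c[2])/d[:,2])[:,None]
def proj(K,C,p):
    q=np.atleast_2d(p)@C[:3,:3].T+C[:3,3];q=q@K.T;return q[:,:2]/q[:,2:]
E
python3 - <<'E'
from h import *
t=cv2.imread("pics/top0.png");s=cv2.imread("pics/side0.png")
a=cv2.resize(t[180:290,300:400],(400,440),interpolation=cv2.INTER_CUBIC)
b=cv2.resize(s[205:315,305:400],(380,440),interpolation=cv2.INTER_CUBIC)
cv2.imwrite("pics/crop0.png",np.hstack([a,b]))
K,C=cfw("top")
# rough grey scale top corners
print(ray(K,C,[[319,210],[368,197],[386,262],[340,272]],.022), ray(K,C,[[367,254]],.03),ray(K,C,[[347,211],[347,222]],.05))
E
```

```text
[[ 0.66   -0.0151  0.022 ]
 [ 0.6934 -0.1404  0.022 ]
 [ 0.5269 -0.1841  0.022 ]
 [ 0.5019 -0.068   0.022 ]] [[ 0.5466 -0.1358  0.03  ]] [[ 0.6525 -0.0854  0.05  ]
 [ 0.6249 -0.0852  0.05  ]]
```

View pics/crop0.png

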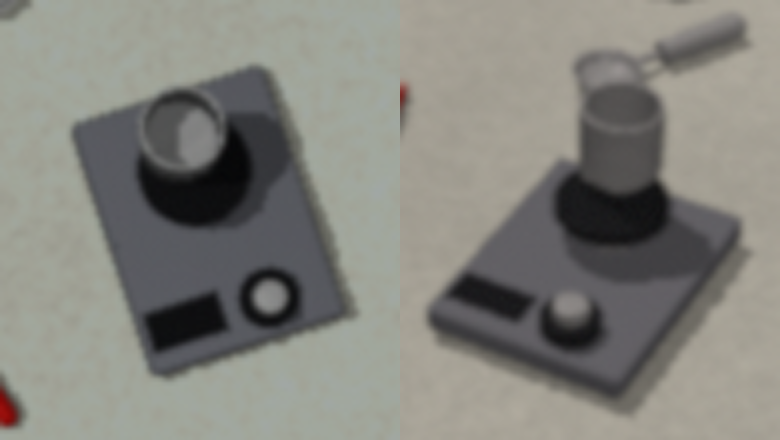

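The crop confirms it: a steel cup on the black plate of the middle-sized scale, with the button at the front right. Next I'll work out a rough cup offset and then bring the wrist camera over.

```bash
python3 - <<'E'
from h import *
K,C=cfw("top")
print(ray(K,C,[[345.5,212.5]],.106))
o=manip.get_obs();print(R.from_quat(o["ee_rot"]).as_matrix())
K,C=cfw("side"); print(ray(K,C,[[305+(622-400)/4,205+106/4]],.106))
E
python3 -m crank '[[-1,[0,-0.6,0],[0,0,0]],[-1,[0,-0.6,0],[0,0,0]],[-1,[0,-0.6,0],[0,0,0]],[-1,[0,-0.6,0],[0,0,0]],[-1,[0,-0.6,0],[0,0,0]]]' 20
```

```text
[[ 0.6394 -0.0795  0.106 ]]
[[-0.949   0.3153 -0.0003]
 [ 0.3153  0.949  -0.0012]
 [-0.     -0.0012 -1.    ]]
[[ 0.6408 -0.0804  0.106 ]]
clock: 0.6
position: [0.1208, 0.3634, 0.2314]
ee_rot: [0.16, 0.987, -0.0, 0.0]
ft_force: [-0.1, 0.2, 1.7]
grip_width: 0.143
```

```bash

python3 -m crank '[[-1,[-0.57,-0.19,0],[0,0,0]],[-1,[-0.57,-0.19,0],[0,0,0]],[-1,[-0.57,-0.19,0],[0,0,0]],[-1,[-0.57,-0.19,0],[0,0,0]],[-1,[-0.57,-0.19,0],[0,0,0]]]'
python3 -m crank '[[-1,[-0.57,-0.19,0],[0,0,0]],[-1,[-0.57,-0.19,0],[0,0,0]],[-1,[-0.57,-0.19,0],[0,0,0]],[-1,[-0.57,-0.19,0],[0,0,0]],[-1,[-0.57,-0.19,0],[0,0,0]]]'
```

```text
clock: 1.1
position: [0.3149, 0.2198, 0.232]
ee_rot: [0.16, 0.987, 0.0, 0.0]
ft_force: [-0.0, 0.5, -1.2]
grip_width: 0.003
clock: 1.6
position: [0.5074, 0.0759, 0.2321]
ee_rot: [0.16, 0.987, 0.0, 0.0]
ft_force: [0.8, 1.4, 0.2]
grip_width: -0.0
```

```bash

python3 -m crank '[[-1,[-0.57,-0.19,0],[0,0,0]],[-1,[-0.57,-0.19,0],[0,0,0]],[-1,[-0.57,-0.19,0],[0,0,0]],[-1,[-0.57,-0.19,0],[0,0,0]],[-1,[-0.3,0,0],[0,0,0]]]'
python3 -m crank '[[-1,[0,0,0],[0,0,0]],[-1,[0,0,0],[0,0,0]],[-1,[0,0,0],[0,0,0]],[-1,[0,0,0],[0,0,0]],[-1,[0,0,0],[0,0,0]]]'
python3 - <<'E'
from h import *
o=manip.get_obs();im=manip.camera("wrist");cv2.imwrite("pics/w1.png",im)
import json;json.dump({k:list(map(float,o[k])) for k in("position","ee_rot")},open("w1.json","w"))
K,C=cfw("wrist",o)
print(o["position"],proj(K,C,[[.624,-.0935,.05],[.64,-.08,.106],[.545,-.137,.03]]))
E
```

```text
clock: 2.1
position: [0.6842, -0.0497, 0.2307]
ee_rot: [0.162, 0.987, -0.001, -0.0]
ft_force: [-2.0, -0.1, 1.5]
grip_width: -0.0
clock: 2.6
position: [0.6826, -0.0446, 0.2326]
ee_rot: [0.159, 0.987, 0.001, 0.0]
ft_force: [-0.2, -0.2, 0.2]
grip_width: 0.003
[ 0.6826 -0.0446  0.2326] [[238.5704 166.6889]
 [249.6039 190.2406]
 [157.8781  87.9875]]
```

View pics/w1.png

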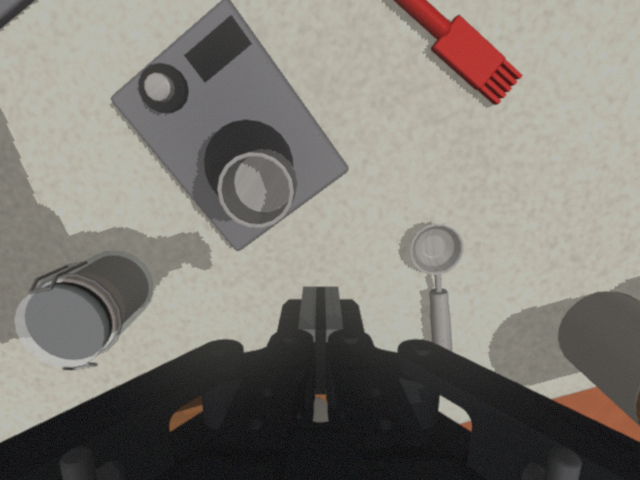

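The wrist view shows the scale with corners near (230,0), (349,168), (240,249) and (112,100). The cup rim is near (256,189), the visible arc of the plate is near (248,145), and the button is at (158,87).

```bash
cat > meas.py <<'E'
from h import *
import json,sys
from scipy.optimize import least_squares
def circ(p):
    A=np.c_[2*p,np.ones(len(p))];s=np.linalg.lstsq(A,(p**2).sum(1),rcond=None)[0]
    return s[:2],np.sqrt(s[2]+s[0]**2+s[1]**2)
def fixr(p,r,c0):
    f=least_squares(lambda c:np.hypot(*(p-c).T)-r,c0,loss="soft_l1",f_scale=.001);return f.x,np.abs(f.fun).mean()
E
python3 - <<'E'
from meas import *
o={k:np.array(v) for k,v in json.load(open("w1.json")).items()}
im=cv2.imread("pics/w1.png");K,C=cfw("wrist",o)
for p in [(150,140),(300,120),(215,150),(250,135),(290,150),(160,85),(255,162),(222,175)]: print(p,im[p[1],p[0]])
corn=np.array([[229,-1],[349,168],[240,249],[112,100]])
print("corn",ray(K,C,corn,.022))
z=cv2.resize(im[60:260,100:360],None,fx=3,fy=3,interpolation=cv2.INTER_CUBIC);cv2.imwrite("pics/w1z.png",z)
E
```

```text
(150, 140) [119 117 119]
(300, 120) [118 116 118]
(215, 150) [48 49 50]
(250, 135) [50 46 50]
(290, 150) [90 88 91]
(160, 85) [156 158 162]
(255, 162) [103 105 108]
(222, 175) [141 144 148]
corn [[ 0.5006 -0.0592  0.022 ]
 [ 0.6559 -0.0083  0.022 ]
 [ 0.6949 -0.1257  0.022 ]
 [ 0.5399 -0.18    0.022 ]]
```

View pics/w1z.png

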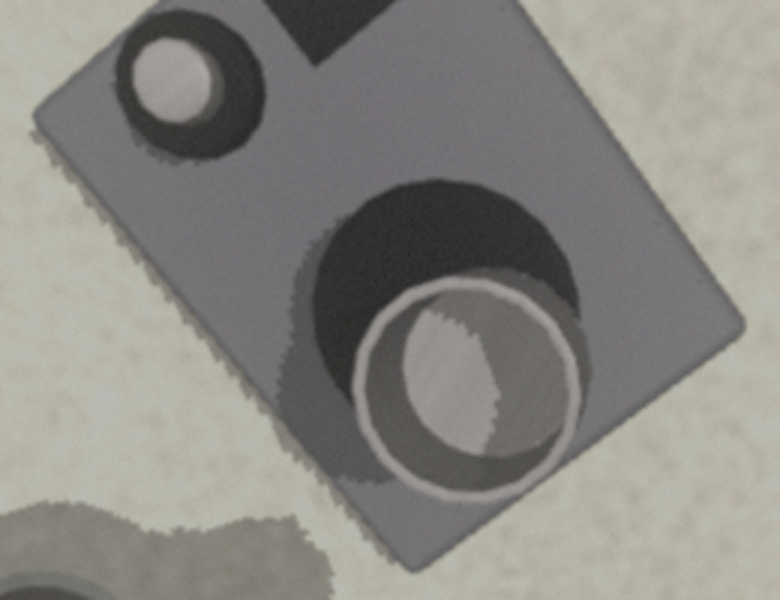

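```bash
python3 - <<'E'
from meas import *
o={k:np.array(v) for k,v in json.load(open("w1.json")).items()}
im=cv2.imread("pics/w1.png");K,C=cfw("wrist",o)
g=cv2.cvtColor(im,cv2.COLOR_BGR2GRAY)
zm=lambda a:np.array(a,float)/3+[100,60]-1/3
# plate: dark contour
m=(cv2.GaussianBlur(g,(3,3),0)<68).astype(np.uint8);m[:115]=0;m[230:]=0;m[:,:195]=0;m[:,300:]=0
n,l,s,c=cv2.connectedComponentsWithStats(m);k=1+s[1:,4].argmax()
cn=max(cv2.findContours((l==k).astype(np.uint8),0,1)[0],key=len)[:,0].astype(float)
W=ray(K,C,cn,.05)[:,:2]
rim=zm([[467,390]]);r=np.hypot(*(cn-rim[0]).T)
W2=W[r>46]
c,rr=circ(W2);print("plate free",c,rr,len(W2));c,e=fixr(W2,.036,c);print("plate fix",c,e)
# rim: bright ring outer ellipse, by hand extremes in zoom
rp=zm([[353,388],[582,390],[467,277],[468,502],[385,310],[548,310],[385,470],[548,470]])
P=ray(K,C,rp,.106)[:,:2];c2,r2=circ(P);print("cup",c2,r2)
print("off",c2-c,np.hypot(*(c2-c)))
b=ray(K,C,zm([[173,80]]),.032);print("tare",b)
corn=ray(K,C,np.array([[229,-1],[349,168],[240,249],[112,100]]),.022)[:,:2]
d=(corn[1]+corn[2]-corn[0]-corn[3]);y=np.arctan2(d[1],d[0]);ctr=corn.mean(0);x=np.array([np.cos(y),np.sin(y)]);yy=np.array([-x[1],x[0]])
pl=ctr+.03*x;print("yaw",y,"plate by scale",pl,"tare by scale",pl-.09*x-.02*yy)
E
```

```text
plate free [ 0.6257 -0.0861] 0.035102036006296994 141
plate fix [ 0.6268 -0.0861] 0.00041596752449262554
cup [ 0.6414 -0.0764] 0.025676619370074944
off [0.0146 0.0097] 0.01750646649087308
tare [[ 0.5441 -0.1362  0.032 ]]
yaw 0.3268682907146842 plate by scale [ 0.6262 -0.0837] tare by scale [ 0.5474 -0.1315]
```

```bash

python3 -m crank '[[-1,[0,0,0],[0,0,-0.165]],[-1,[0,0,0],[0,0,-0.165]],[-1,[0,0,0],[0,0,-0.165]],[-1,[0,0,0],[0,0,-0.165]],[-1,[0,0,0],[0,0,-0.165]]]'
python3 -m crank '[[-1,[0,0,0],[0,0,-0.165]],[-1,[0,0,0],[0,0,-0.165]],[-1,[0,0,0],[0,0.134,0]],[-1,[0,0,0],[0,0.134,0]],[-1,[0,0,0],[0,0,0]]]'
python3 -m crank '[[-1,[0,0,0],[0,0,0]],[-1,[0,0,0],[0,0,0]],[-1,[0,0,0],[0,0,0]],[-1,[0,0,0],[0,0,0]],[-1,[0,0,0],[0,0,0]]]'
python3 - <<'E'
from h import *
o=manip.get_obs();im=manip.camera("wrist");cv2.imwrite("pics/w2.png",im)
import json;json.dump({k:list(map(float,o[k])) for k in("position","ee_rot")},open("w2.json","w"))
print(o["joint_pos"],o["position"],o["ft_force"]);print(R.from_quat(o["ee_rot"]).as_matrix())
K,C=cfw("wrist",o)
print(proj(K,C,[[.6268,-.0861,.05],[.6414,-.0764,.106]]))
E
```

```text
clock: 3.15
position: [0.6827, -0.0451, 0.2323]
ee_rot: [-0.166, 0.986, 0.0, 0.0]
ft_force: [-0.7, -0.3, 0.1]
grip_width: 0.0
clock: 3.65
position: [0.6835, -0.0422, 0.2294]
ee_rot: [-0.29, 0.951, -0.03, -0.103]
ft_force: [0.6, 1.3, -1.1]
grip_width: -0.001
clock: 4.15
position: [0.6827, -0.0457, 0.2326]
ee_rot: [-0.287, 0.952, -0.03, -0.1]
ft_force: [-0.1, -0.2, 0.1]
grip_width: 0.002
[-0.368   0.6495  0.5517  1.1163 -0.1885  1.6164  2.2778] [ 0.6827 -0.0457  0.2326] [-0.11   -0.2002  0.0662]
[[-0.8151 -0.5529 -0.1731]
 [-0.5408  0.8333 -0.1149]
 [ 0.2077 -0.0001 -0.9782]]
[[315.319  177.5356]
 [314.4605 194.932 ]]
```

View pics/w2.png

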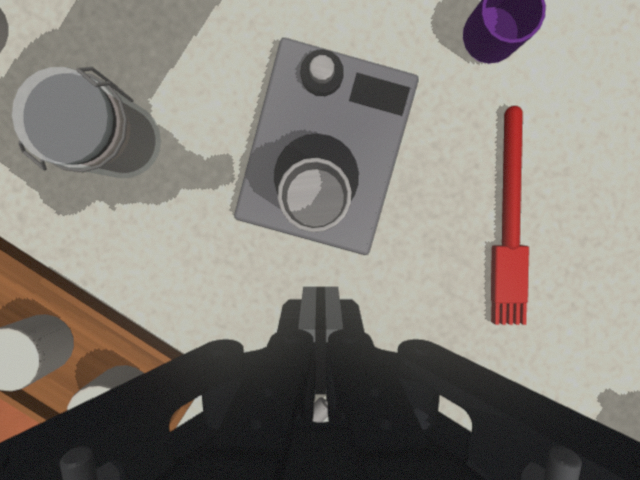

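The whole scale is in view, with corners (281,38), (418,75), (368,254) and (234,215). The rim is at about (315,194), which agrees with the prediction. I'll re-measure from this view.

```bash
cat >> meas.py <<'E'
def measure(im,o,pl0,cup0,zoom=None):
    K,C=cfw("wrist",o);g=cv2.GaussianBlur(cv2.cvtColor(im,cv2.COLOR_BGR2GRAY),(3,3),0)
    p0=proj(K,C,[[*pl0,.05]])[0]
    m=(g<68).astype(np.uint8);yy,xx=np.mgrid[:480,:640]
    m[np.hypot(xx-p0[0],yy-p0[1])>58]=0; 
    n,l,s,c=cv2.connectedComponentsWithStats(m);k=1+s[1:,4].argmax()
    cn=max(cv2.findContours((l==k).astype(np.uint8),0,1)[0],key=len)[:,0].astype(float)
    W=ray(K,C,cn,.05)[:,:2];d=np.hypot(*(W-pl0).T)
    P=ray(K,C,cn,.106)[:,:2]
    ok=(np.hypot(*(P-cup0).T)>.030)&(abs(d-.036)<.004)
    pl,e=fixr(W[ok],.036,pl0)
    # rim: radial outermost bright->dark edges about predicted rim
    pts=[]
    for a in np.linspace(0,2*np.pi,90,endpoint=False):
        rr=np.arange(.021,.030,.0002)
        q=proj(K,C,np.c_[cup0[0]+rr*np.cos(a),cup0[1]+rr*np.sin(a),0*rr+.106])
        v=cv2.remap(g.astype(np.float32),q[None,:,0].astype(np.float32),q[None,:,1].astype(np.float32),1)[0]
        i=v[2:-2].argmax()+2; pts.append([cup0[0]+rr[i]*np.cos(a),cup0[1]+rr[i]*np.sin(a)])
    pts=np.array(pts);cup,e2=fixr(pts,.0248,cup0)
    return pl,e,ok.sum(),cup,e2
E
python3 - <<'E'
from meas import *
o={k:np.array(v) for k,v in json.load(open("w2.json")).items()}
im=cv2.imread("pics/w2.png");K,C=cfw("wrist",o)
r=measure(im,o,np.array([.6268,-.0861]),np.array([.6414,-.0764]));print(r,r[3]-r[0])
corn=ray(K,C,np.array([[281,37],[419,75],[369,255],[233,215]]),.022)[:,:2];print(corn)
d=corn[2]+corn[3]-corn[0]-corn[1];d/=np.hypot(*d);print("plate by scale",corn.mean(0)+.03*d, "yaw",np.arctan2(d[1],d[0]))
pl=corn.mean(0)+.03*d;print("tare",pl-.09*d-.02*np.array([-d[1],d[0]]),ray(K,C,[[321.5,67]],.032))
E
```

```text
(array([ 0.6273, -0.0857]), np.float64(0.0006170374663942446), np.int64(131), array([ 0.6414, -0.0764]), np.float64(0.0005910922211434176)) [0.0141 0.0093]
[[ 0.5384 -0.1817]
 [ 0.4977 -0.061 ]
 [ 0.6562 -0.0079]
 [ 0.6944 -0.1316]]
plate by scale [ 0.6252 -0.0862] yaw 0.31719757337221277
tare [ 0.5459 -0.1333] [[ 0.5432 -0.1354  0.032 ]]
```

```bash

python3 -m crank '[[-1,[-0.14,-0.034,0.25],[0,0,0]],[-1,[-0.09,0,0.36],[0,0,0]],[-1,[-0.08,0,0.36],[0,0,0]],[-1,[-0.07,0,0.33],[0,0,0]],[-1,[-0.06,0,0.28],[0,0,0]]]'
python3 -m crank '[[-1,[-0.02,0,0.1],[0,0,0]],[-1,[0,0,0],[0,0,0]],[-1,[0,0,0],[0,0,0]],[-1,[0,0,0],[0,0,0]],[-1,[0,0,0],[0,0,0]]]'
cat > st.py <<'E'
from meas import *
import sys
u=np.array([.833,.553]);v=np.array([-.553,.833]);pl=np.array([.6268,-.0860])
o=manip.get_obs();d=o["position"][:2]-pl
print("u",d@u,"v",d@v,"z",o["position"][2],"F",o["ft_force"])
X=R.from_quat(o["ee_rot"]).as_matrix();f=o["position"]+X@[.011,0,.022];print("front edge",f,"dist from plate",(f[:2]-pl)@u)
if len(sys.argv)>1:
    im=manip.camera("wrist");cv2.imwrite(f"pics/{sys.argv[1]}.png",im)
    json.dump({k:list(map(float,o[k])) for k in("position","ee_rot")},open(sys.argv[1]+".json","w"))
E
python3 st.py w3
```

```text
clock: 4.7
position: [0.6907, -0.0432, 0.0995]
ee_rot: [-0.287, 0.952, -0.03, -0.101]
ft_force: [0.6, -0.2, -0.3]
grip_width: 0.001
clock: 5.2
position: [0.6916, -0.0433, 0.0941]
ee_rot: [-0.287, 0.952, -0.03, -0.1]
ft_force: [0.2, 0.7, 1.1]
grip_width: 0.0
u 0.07754409126269801 v -0.00027732378351310455 z 0.09409183468852617 F [0.1665 0.7208 1.1302]
front edge [ 0.6788 -0.0518  0.0749] dist from plate 0.062223725433614166
```

View pics/w3.png

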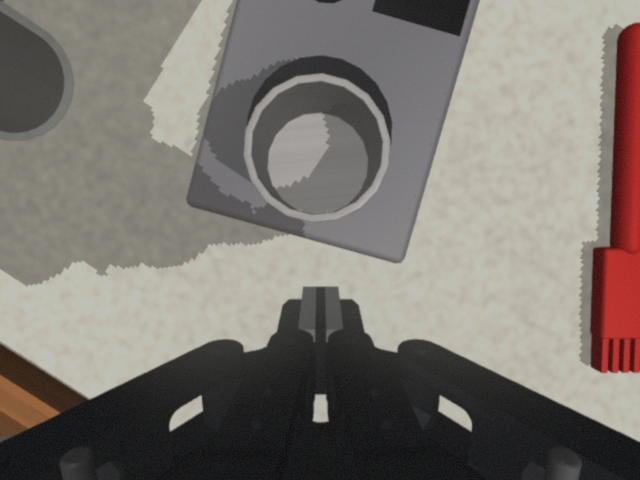

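```bash

python3 -m crank '[[-1,[-0.026,0,0.122],[0,0,0]],[-1,[0.07,0,0.015],[0,0,0]],[-1,[0.07,0,0.015],[0,0,0]],[-1,[0.03,0,0.006],[0,0,0]],[-1,[0,0,0],[0,0,0]]]'
python3 st.py
```

```text
clock: 5.75
position: [0.6791, -0.0516, 0.0833]
ee_rot: [-0.287, 0.952, -0.03, -0.1]
ft_force: [0.1, -0.2, -0.3]
grip_width: -0.002
u 0.06262654081678215 v -0.00023160872470655985 z 0.0832618165555635 F [ 0.0697 -0.2232 -0.3109]
front edge [ 0.6663 -0.06    0.064 ] dist from plate 0.04727903863293779
```

```bash

python3 -m crank '[[-1,[0.016,0,0.0034],[0,0,0]],[-1,[0.016,0,0.0034],[0,0,0]],[-1,[0.016,0,0.0034],[0,0,0]],[-1,[0.016,0,0.0034],[0,0,0]],[-1,[0.016,0,0.0034],[0,0,0]]]'
python3 -m crank '[[-1,[0.016,0,0.0034],[0,0,0]],[-1,[0.016,0,0.0034],[0,0,0]],[-1,[0.016,0,0.0034],[0,0,0]],[-1,[0,0,0],[0,0,0]],[-1,[0,0,0],[0,0,0]]]'
python3 st.py w4
```

```text
clock: 6.25
position: [0.6739, -0.0547, 0.0829]
ee_rot: [-0.287, 0.952, -0.03, -0.101]
ft_force: [-0.4, 0.6, 0.5]
grip_width: -0.001
clock: 6.75
position: [0.6709, -0.0566, 0.0831]
ee_rot: [-0.288, 0.952, -0.03, -0.1]
ft_force: [0.8, -0.0, 1.5]
grip_width: 0.003
u 0.053013744259928185 v 0.00014112331065883887 z 0.08307360317500583 F [ 0.7583 -0.002   1.4909]
front edge [ 0.6581 -0.065   0.0638] dist from plate 0.037673665270522835
```

View pics/w4.png

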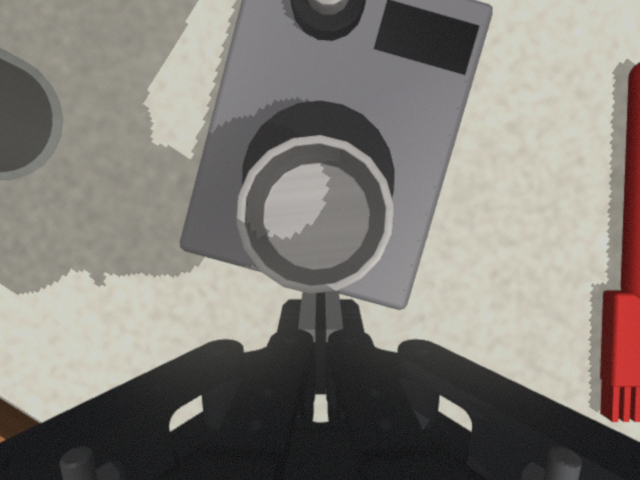

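The rim is centred near (315,215) and just at the fingertips, and the plate arc is still visible above it. I'll measure.

```bash
cat > m.py <<'E'
from meas import *
import sys
n=sys.argv[1];pl0=np.array([.6268,-.0860]);u=np.array([.833,.553]);v=np.array([-.553,.833])
o={k:np.array(x) for k,x in json.load(open(n+".json")).items()};im=cv2.imread(f"pics/{n}.png");K,C=cfw("wrist",o)
c=ray(K,C,[[float(sys.argv[2]),float(sys.argv[3])]],.106)[0,:2]
print("hand rim",c)
for k in range(3): r=measure(im,o,pl0,c);c=r[3]
print(r);d=r[3]-r[0];print("cup-plate fit",d,"u",d@u,"v",d@v,np.hypot(*d)); d=r[3]-pl0;print("cup-pl0 u",d@u,"v",d@v)
print("tcp-cup u",(o["position"][:2]-r[3])@u)
E
python3 m.py w4 315 214; python3 m.py w3 318 146
```

```text
hand rim [ 0.6403 -0.0776]
(array([ 0.6268, -0.086 ]), np.float64(nan), np.int64(0), array([ 0.6416, -0.077 ]), np.float64(0.0010089142983235782))
cup-plate fit [0.0148 0.009 ] u 0.01730921328358961 v -0.0006306366826121903 0.01732331366902957
cup-pl0 u 0.01730921328358961 v -0.0006306366826121903
tcp-cup u 0.03570453097633857
hand rim [ 0.6407 -0.0767]
(array([ 0.6268, -0.086 ]), np.float64(nan), np.int64(0), array([ 0.6416, -0.0764]), np.float64(0.0007355553705620404))
cup-plate fit [0.0148 0.0096] u 0.017642806922922673 v -0.0001941944948927743 0.017646540469432464
cup-pl0 u 0.017642806922922673 v -0.0001941944948927743
tcp-cup u 0.059901284339775346meas.py:8: RuntimeWarning: Mean of empty slice.
  f=least_squares(lambda c:np.hypot(*(p-c).T)-r,c0,loss="soft_l1",f_scale=.001);return f.x,np.abs(f.fun).mean()
  ret = ret.dtype.type(ret / rcount)
meas.py:8: RuntimeWarning: Mean of empty slice.
  f=least_squares(lambda c:np.hypot(*(p-c).T)-r,c0,loss="soft_l1",f_scale=.001);return f.x,np.abs(f.fun).mean()
  ret = ret.dtype.type(ret / rcount)
```

```bash
sed -i 's/>58\]=0/>np.hypot(*(proj(K,C,[[pl0[0]+.04,pl0[1],.05]])[0]-p0))]=0/' meas.py
python3 -m crank '[[-1,[0.02,0,0.004],[0,0,0]],[-1,[0.02,0,0.004],[0,0,0]],[-1,[0.02,0,0.004],[0,0,0]],[-1,[0.02,0,0.004],[0,0,0]],[-1,[0,0,0],[0,0,0]]]'
python3 st.py w5; python3 m.py w5 315 220
```

```text
clock: 7.3
position: [0.665, -0.0607, 0.0831]
ee_rot: [-0.287, 0.952, -0.03, -0.101]
ft_force: [0.8, 1.3, 0.4]
grip_width: 0.003
u 0.045844427208088345 v -2.1260750968907227e-05 z 0.08305189236805266 F [0.7778 1.2778 0.4021]
front edge [ 0.6522 -0.0691  0.0638] dist from plate 0.030490931946889413
hand rim [ 0.6361 -0.0806]
(array([ 0.627 , -0.0861]), np.float64(0.00017472753525678658), np.int64(120), array([ 0.6358, -0.0815]), np.float64(0.000992947313284545))
cup-plate fit [0.0088 0.0046] u 0.009880642204980972 v -0.0010071433900007195 0.009933339161701749
cup-pl0 u 0.00999983943662253 v -0.0012310613853563491
tcp-cup u 0.03584458777146582
```

View pics/w5.png

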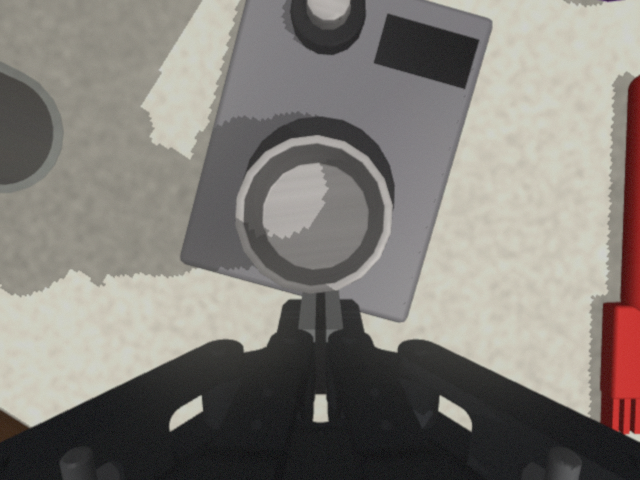

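```bash

python3 -m crank '[[-1,[0.02,0,0.004],[0,0,0]],[-1,[0.02,0,0.004],[0,0,0]],[-1,[0.02,0,0.004],[0,0,0]],[-1,[0.02,0,0.004],[0,0,0]],[-1,[0.015,0,0.003],[0,0,0]]]'
python3 -m crank '[[-1,[0.01,0,0.002],[0,0,0]],[-1,[0,0,0],[0,0,0]],[-1,[0,0,0],[0,0,0]],[-1,[0,0,0],[0,0,0]],[-1,[0,0,0],[0,0,0]]]'
python3 st.py w6; python3 m.py w6 315 213
```

```text
clock: 7.85
position: [0.6587, -0.0648, 0.0831]
ee_rot: [-0.287, 0.952, -0.03, -0.101]
ft_force: [1.1, 0.8, 0.9]
grip_width: 0.001
clock: 8.35
position: [0.6581, -0.0652, 0.0831]
ee_rot: [-0.287, 0.952, -0.03, -0.101]
ft_force: [1.2, 0.6, 0.3]
grip_width: -0.002
u 0.03755839347697451 v 6.331798755683862e-05 z 0.08305461192200496 F [1.1804 0.6096 0.3211]
front edge [ 0.6453 -0.0737  0.0638] dist from plate 0.022204181122878544
hand rim [ 0.6272 -0.0863]
(array([ 0.6268, -0.086 ]), np.float64(nan), np.int64(0), array([ 0.6294, -0.0866]), np.float64(0.000975781851888415))
cup-plate fit [ 0.0026 -0.0006] u 0.0018499766931943256 v -0.0018951413039040048 0.0026487908915706687
cup-pl0 u 0.0018499766931943256 v -0.0018951413039040048
tcp-cup u 0.035708416783780186meas.py:8: RuntimeWarning: Mean of empty slice.
  f=least_squares(lambda c:np.hypot(*(p-c).T)-r,c0,loss="soft_l1",f_scale=.001);return f.x,np.abs(f.fun).mean()
  ret = ret.dtype.type(ret / rcount)
```

View pics/w6.png

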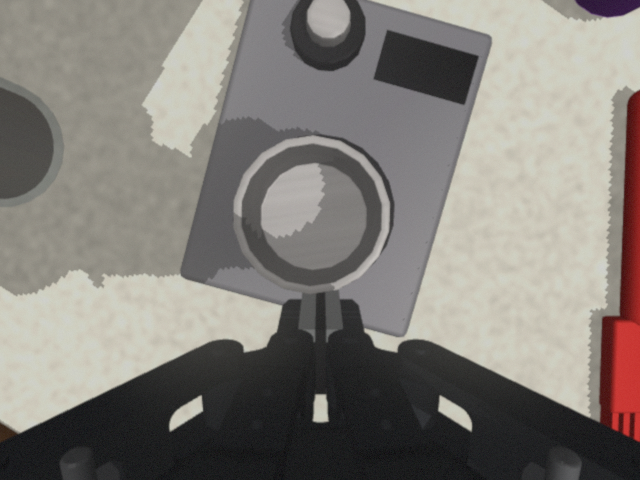

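The cup is nearly centred, with the remaining offset estimated at under 3 mm. I'll back off and look from above.

```bash

python3 -m crank '[[-1,[-0.1,0,-0.02],[0,0,0]],[-1,[-0.2,0,-0.04],[0,0,0]],[-1,[-0.1,0,-0.2],[0,0,0]],[-1,[0.07,0,-0.33],[0,0,0]],[-1,[0.1,0,-0.45],[0,0,0]]]'
python3 -m crank '[[-1,[0.1,0,-0.45],[0,0,0]],[-1,[0.1,0,-0.45],[0,0,0]],[-1,[0,0,0],[0,0,0]],[-1,[0,0,0],[0,0,0]],[-1,[0,0,0],[0,0,0]]]'
python3 st.py w7
python3 - <<'E'
from h import *
cv2.imwrite("pics/top7.png",manip.camera("top"));cv2.imwrite("pics/side7.png",manip.camera("side"))
im=cv2.imread("pics/w7.png")
cv2.imwrite("pics/w7z.png",cv2.resize(im[80:280,200:440],None,fx=3,fy=3,interpolation=cv2.INTER_CUBIC))
E
```

```text
clock: 8.9
position: [0.687, -0.0448, 0.1593]
ee_rot: [-0.288, 0.952, -0.03, -0.103]
ft_force: [1.2, -0.3, 0.5]
grip_width: 0.004
clock: 9.4
position: [0.6868, -0.0457, 0.233]
ee_rot: [-0.287, 0.952, -0.03, -0.102]
ft_force: [-0.0, 0.3, 0.5]
grip_width: 0.003
u 0.07225669575940255 v 0.0004392998612980509 z 0.23297988103071432 F [-0.0365  0.2587  0.527 ]
front edge [ 0.6739 -0.0542  0.2138] dist from plate 0.05687386729434189
```

View pics/w7z.png

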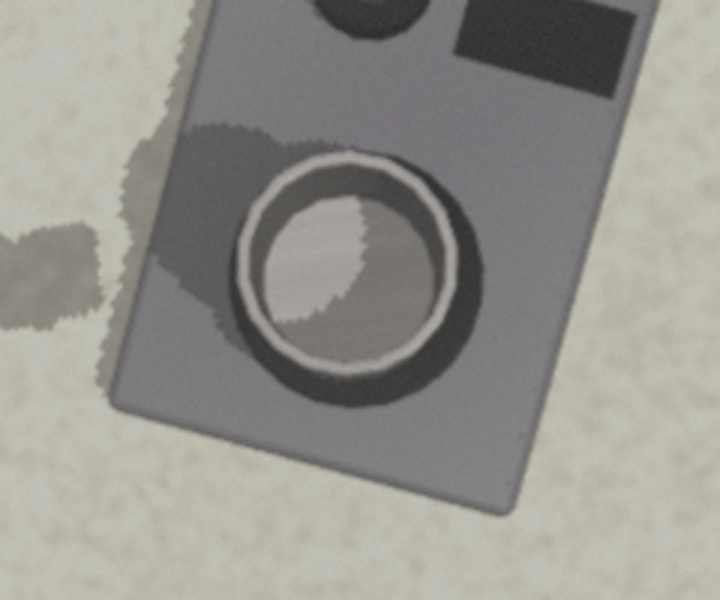

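View pics/side7.png

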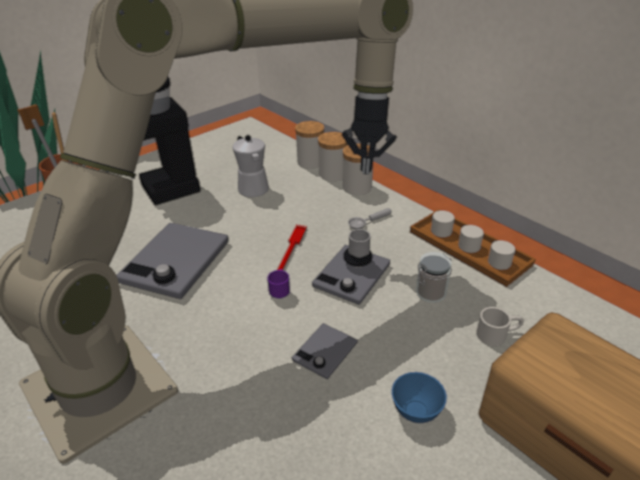

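The cup stands upright inside the plate outline. In the zoom its rim centre is near (348,264), and the plate is visible at the right and bottom.

```bash
python3 - <<'E'
from meas import *
o={k:np.array(x) for k,x in json.load(open("w7.json")).items()};im=cv2.imread("pics/w7.png");K,C=cfw("wrist",o)
u=np.array([.833,.553]);v=np.array([-.553,.833])
print("cam",-C[:3,:3].T@C[:3,3])
zm=lambda a:np.array(a,float)/3+[200,80]-1/3
rim=ray(K,C,zm([[237,264],[459,262],[347,150],[350,377],[268,184],[427,182],[268,343],[430,342]]),.106)[:,:2]
c,r=circ(rim);print("cup",c,r)
pp=ray(K,C,zm([[484,275],[352,408],[445,375],[467,215],[476,318],[290,388],[250,350],[230,275],[400,398]]),.05)[:,:2]
p,e=circ(pp),0;print("plate",p,fixr(pp,.036,p[0]))
p=fixr(pp,.036,p[0])[0]
d=c-p;print(d,np.hypot(*d),d@u,d@v)
d=c-np.array([.6268,-.086]);print("vs pl0",d,np.hypot(*d),d@u,d@v)
h=c
r=measure(im,o,p,c);print("auto",r,r[3]-r[0],np.hypot(*(r[3]-r[0])))
# top cam
t=cv2.imread("pics/top7.png")
cv2.imwrite("pics/top7z.png",cv2.resize(t[180:290,300:400],None,fx=6,fy=5.4545,interpolation=cv2.INTER_CUBIC))
s=cv2.imread("pics/side7.png")
cv2.imwrite("pics/side7z.png",cv2.resize(s[215:315,305:405],None,fx=6,fy=6,interpolation=cv2.INTER_CUBIC))
E
```

```text
cam [ 0.6566 -0.0648  0.3857]
cup [ 0.6288 -0.0861] 0.02606841683641582
plate (array([ 0.6256, -0.086 ]), np.float64(0.0354591098239628)) (array([ 0.6252, -0.0865]), np.float64(0.0004616778611639301))
[0.0035 0.0003] 0.0035537846992772567 0.0031327563513234478 -0.001676725755030236
vs pl0 [ 0.002  -0.0001] 0.0019919596252910236 0.001576665245526288 -0.0012168942211992586
auto (array([ 0.6246, -0.0883]), np.float64(0.0003854570737900455), np.int64(99), array([ 0.6288, -0.0865]), np.float64(0.0006588207118640407)) [0.0042 0.0018] 0.004564713372132426
```

View pics/side7z.png

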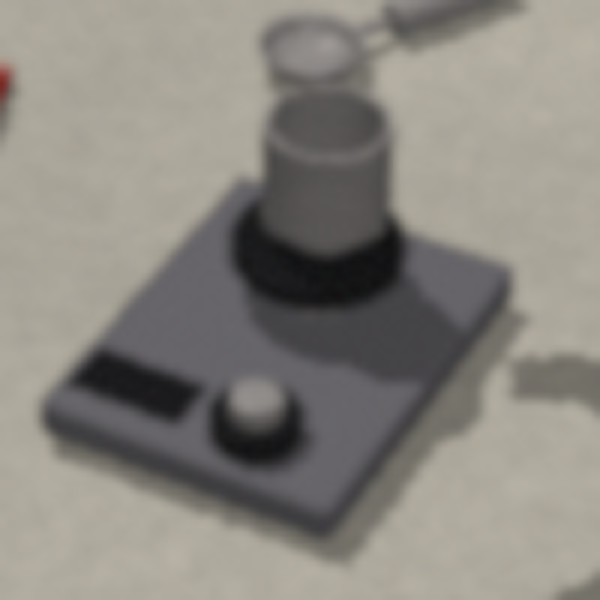

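Estimates put the cup 2 to 4.5 mm off, still on the far side. I'll give it one more light tap of about 2.5 mm along the same line for margin.

```bash

python3 -m crank '[[-1,[-0.08,0,0.4],[0,0,0]],[-1,[-0.09,0,0.42],[0,0,0]],[-1,[-0.09,0,0.42],[0,0,0]],[-1,[-0.08,0,0.37],[0,0,0]],[-1,[-0.05,0,0.22],[0,0,0]]]'
python3 -m crank '[[-1,[0.15,0,0.032],[0,0,0]],[-1,[0.1,0,0.021],[0,0,0]],[-1,[0.08,0,0.017],[0,0,0]],[-1,[0,0,0],[0,0,0]],[-1,[0,0,0],[0,0,0]]]'
python3 st.py
```

```text
clock: 10.05
position: [0.6855, -0.0457, 0.0814]
ee_rot: [-0.287, 0.952, -0.03, -0.102]
ft_force: [0.8, 0.1, 0.2]
grip_width: 0.002
clock: 10.55
position: [0.665, -0.0607, 0.0855]
ee_rot: [-0.287, 0.952, -0.03, -0.1]
ft_force: [-0.1, 0.5, 0.9]
grip_width: -0.002
u 0.0458070774804305 v -9.185399850861892e-05 z 0.08549646413023297 F [-0.0912  0.5308  0.947 ]
front edge [ 0.6523 -0.0692  0.0663] dist from plate 0.030482494599048195
```

```bash

python3 -m crank '[[-1,[0.03,0,0.017],[0,0,0]],[-1,[0.03,0,0.016],[0,0,0]],[-1,[0.024,0,0.006],[0,0,0]],[-1,[0.018,0,0.004],[0,0,0]],[-1,[0.016,0,0.003],[0,0,0]]]'
python3 -m crank '[[-1,[0.008,0,0.002],[0,0,0]],[-1,[0,0,0],[0,0,0]],[-1,[0,0,0],[0,0,0]],[-1,[0,0,0],[0,0,0]],[-1,[0,0,0],[0,0,0]]]'
python3 st.py w8
```

```text
clock: 11.05
position: [0.6565, -0.0662, 0.0834]
ee_rot: [-0.288, 0.952, -0.03, -0.1]
ft_force: [1.3, 1.8, 1.6]
grip_width: 0.003
clock: 11.55
position: [0.6558, -0.0666, 0.0831]
ee_rot: [-0.288, 0.952, -0.03, -0.1]
ft_force: [1.6, 0.6, 2.1]
grip_width: -0.0
u 0.03486739315559928 v 0.00012417662715255226 z 0.08313131864234313 F [1.5819 0.6361 2.1461]
front edge [ 0.643  -0.0751  0.0639] dist from plate 0.019521901906749663
```

```bash

python3 -m crank '[[-1,[-0.1,0,-0.02],[0,0,0]],[-1,[-0.2,0,-0.04],[0,0,0]],[-1,[-0.1,0,-0.2],[0,0,0]],[-1,[0.07,0,-0.33],[0,0,0]],[-1,[0.1,0,-0.45],[0,0,0]]]'
python3 -m crank '[[-1,[0.1,0,-0.45],[0,0,0]],[-1,[0.08,0,-0.4],[0,-0.13,0]],[-1,[0,0,0],[0,-0.134,0]],[-1,[0,0,0],[0,0,0]],[-1,[0,0,0],[0,0,0]]]'
python3 -m crank '[[-1,[0,0,0],[0,0,0]],[-1,[0,0,0],[0,0,0]],[-1,[0,0,0],[0,0,0]],[-1,[0,0,0],[0,0,0]],[-1,[0,0,0],[0,0,0]]]'
python3 st.py w9
python3 - <<'E'
from h import *
cv2.imwrite("pics/top9.png",manip.camera("top"))
im=cv2.imread("pics/w9.png")
cv2.imwrite("pics/w9z.png",cv2.resize(im[50:250,200:440],None,fx=3,fy=3,interpolation=cv2.INTER_CUBIC))
E
```

```text
clock: 12.1
position: [0.6843, -0.0466, 0.1592]
ee_rot: [-0.288, 0.952, -0.03, -0.103]
ft_force: [0.3, -0.4, 0.8]
grip_width: 0.001
clock: 12.6
position: [0.6847, -0.0471, 0.2299]
ee_rot: [-0.289, 0.957, -0.0, -0.003]
ft_force: [0.4, 0.7, 0.6]
grip_width: -0.003
clock: 13.1
position: [0.6853, -0.047, 0.2299]
ee_rot: [-0.289, 0.957, -0.0, -0.002]
ft_force: [0.2, 0.3, 0.1]
grip_width: 0.0
u 0.07027142828589643 v 9.861829397647681e-05 z 0.22986026615270028 F [0.1904 0.3134 0.0663]
front edge [ 0.6761 -0.0532  0.2079] dist from plate 0.05919208725269302
```

View pics/w9z.png

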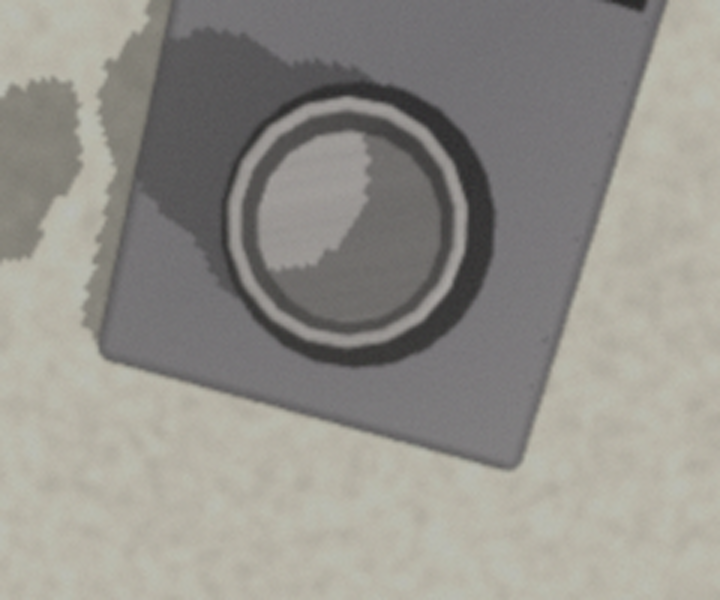

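In the zoom the rim centre is about (347,223) and the plate centre about (358,224). It is centred along u, but shows a sideways offset of about -2.5 mm in v. I'll fit it properly.

```bash
python3 - <<'E'
from meas import *
o={k:np.array(x) for k,x in json.load(open("w9.json")).items()};im=cv2.imread("pics/w9.png");K,C=cfw("wrist",o)
u=np.array([.833,.553]);v=np.array([-.553,.833])
print("cam",-C[:3,:3].T@C[:3,3])
zm=lambda a:np.array(a,float)/3+[200,50]-1/3
c,r=circ(ray(K,C,zm([[226,223],[468,223],[347,96],[348,350],[260,133],[436,133],[260,312],[436,312]]),.106)[:,:2]);print("cup",c,r)
pp=ray(K,C,zm([[495,225],[357,367],[455,325],[455,122],[480,160],[481,290],[400,92],[350,81],[280,335],[221,220],[400,358]]),.05)[:,:2]
print("free",circ(pp));p,e=fixr(pp,.036,circ(pp)[0]);print("fix",p,e)
d=c-p;print(d,np.hypot(*d),d@u,d@v)
r=measure(im,o,p,c);d=r[3]-r[0];print("auto",r,d,np.hypot(*d),d@u,d@v)
t=cv2.imread("pics/top9.png")
cv2.imwrite("pics/top9z.png",cv2.resize(t[180:280,300:400],None,fx=6,fy=6,interpolation=cv2.INTER_CUBIC))
E
```

```text
cam [ 0.6293 -0.0831  0.3719]
cup [ 0.6269 -0.0879] 0.026158083076944155
free (array([ 0.6251, -0.0861]), np.float64(0.03526227718384603))
fix [ 0.6254 -0.0866] 0.0006041759205161712
[ 0.0015 -0.0013] 0.0019990301861472445 0.0005905050419565335 -0.0019095074369593044
auto (array([ 0.626, -0.088]), np.float64(0.00017626527928989584), np.int64(68), array([ 0.6267, -0.088 ]), np.float64(0.0006239208318296484)) [0.0007 0.0001] 0.0006757953633893039 0.0006014824690247461 -0.0003078640762149372
```

View pics/top9z.png

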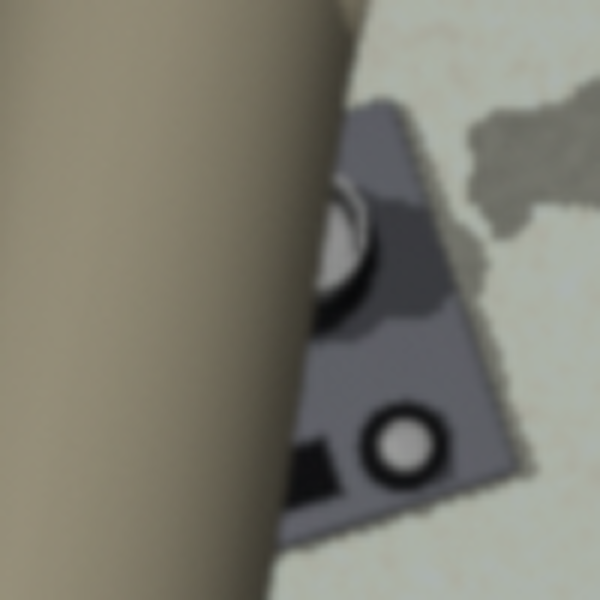

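The offset is about 2 mm or less by both fits, so the cup is centred. Next I'll move toward the button at height and look at it.

```bash

python3 -m crank '[[-1,[0.25,0,0],[0,0,0]],[-1,[0.35,0.02,0],[0,0,0]],[-1,[0.35,0.02,0],[0,0,0]],[-1,[0.25,0,0],[0,0,0]],[-1,[0,0,0],[0,0,0]]]'
python3 -m crank '[[-1,[0,0,0],[0,0,0]],[-1,[0,0,0],[0,0,0]],[-1,[0,0,0],[0,0,0]],[-1,[0,0,0],[0,0,0]],[-1,[0,0,0],[0,0,0]]]'
python3 st.py w10
```

```text
clock: 13.7
position: [0.6018, -0.1001, 0.2313]
ee_rot: [-0.287, 0.958, -0.0, -0.001]
ft_force: [0.8, -0.1, 0.8]
grip_width: 0.003
clock: 14.2
position: [0.6037, -0.0974, 0.2302]
ee_rot: [-0.289, 0.957, -0.0, -0.002]
ft_force: [0.3, -0.6, 0.3]
grip_width: -0.001
u -0.025526978125866066 v 0.003319770512881518 z 0.23018924794596293 F [ 0.3477 -0.5617  0.3189]
front edge [ 0.5945 -0.1035  0.2082] dist from plate -0.03660142918686916
```

View pics/w10.png

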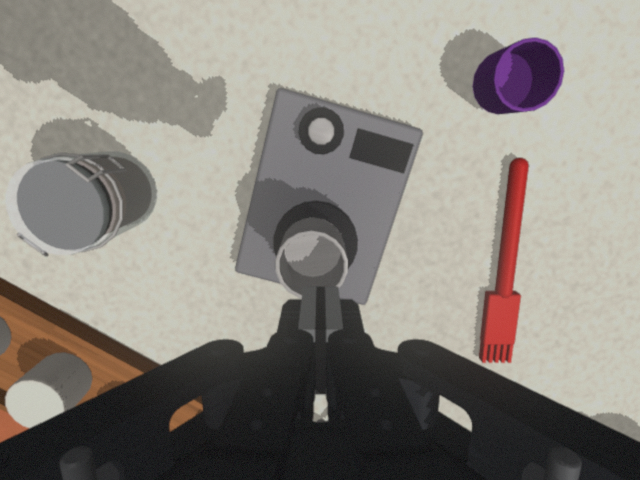

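```bash
python3 - <<'E'
from meas import *
obs=[]
for n,p in(("w1",(157.3,86.3)),("w2",(321.5,67)),("w10",(321,130.5))):
    o={k:np.array(x) for k,x in json.load(open(n+".json")).items()};obs.append((*cfw("wrist",o),p,n))
obs.append((*cfw("top"),(367.1,254),"top"));obs.append((*cfw("side"),(348,281.5),"side"))
for z in(.026,.030,.034,.038): print(z,[ray(K,C,[p],z)[0,:2].round(4).tolist() for K,C,p,n in obs])
f=least_squares(lambda X:np.concatenate([(proj(K,C,[X])[0]-p) for K,C,p,n in obs]),[.545,-.135,.03]);print(f.x,f.fun)
f2=least_squares(lambda X:np.concatenate([(proj(K,C,[X])[0]-p) for K,C,p,n in obs[:3]]),[.545,-.135,.03]);print(f2.x)
im=cv2.imread("pics/w10.png");cv2.imwrite("pics/w10z.png",cv2.resize(im[80:180,270:390],None,fx=6,fy=6,interpolation=cv2.INTER_CUBIC))
o=manip.get_obs();d=np.array([.546,-.135])-o["position"][:2];X=R.from_quat(o["ee_rot"]).as_matrix();print("tool delta",X.T@[*d,0])
E
```

```text
0.026 [[0.544, -0.1377], [0.5413, -0.1365], [0.5457, -0.1333], [0.5469, -0.1363], [0.5586, -0.1249]]
0.03 [[0.5449, -0.1364], [0.5425, -0.1357], [0.5458, -0.1333], [0.5466, -0.136], [0.5554, -0.1281]]
0.034 [[0.5457, -0.1351], [0.5437, -0.1349], [0.5458, -0.1333], [0.5463, -0.1357], [0.5523, -0.1313]]
0.038 [[0.5466, -0.1338], [0.545, -0.1341], [0.5458, -0.1333], [0.546, -0.1353], [0.5491, -0.1345]]
[ 0.5462 -0.1337  0.0392] [-0.7039 -0.773  -0.2916  0.9732 -0.5582  0.131  -0.6389 -0.1165 -1.1788
  0.0113]
[ 0.5461 -0.1335  0.0393]
tool delta [0.0688 0.0006 0.0002]
```

View pics/w10z.png

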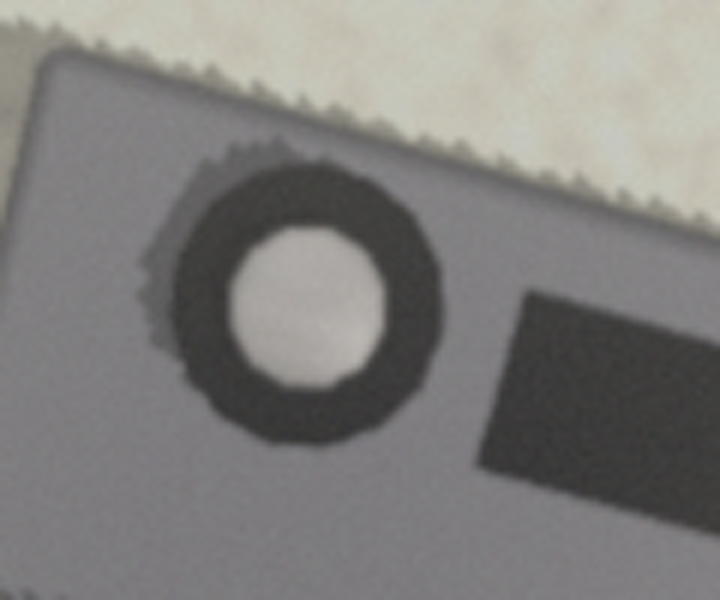

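The button is at (321,130) in the image and triangulates to about (0.546, -0.1335, 0.039). I'll go above it and descend.

```bash

python3 -m crank '[[-1,[0.3,0.01,0],[0,0,0]],[-1,[0.35,0.01,0],[0,0,0]],[-1,[0.2,0,0.15],[0,0,0]],[-1,[0,0,0.4],[0,0,0]],[-1,[0,0,0.4],[0,0,0]]]'
python3 -m crank '[[-1,[0,0,0.4],[0,0,0]],[-1,[0,0,0.35],[0,0,0]],[-1,[0,0,0.2],[0,0,0]],[-1,[0,0,0],[0,0,0]],[-1,[0,0,0],[0,0,0]]]'
python3 st.py w11; python3 - <<'E'
from h import *
cv2.imwrite("pics/side11.png",cv2.resize(manip.camera("side")[180:330,250:450],None,fx=4,fy=4,interpolation=cv2.INTER_CUBIC))
o=manip.get_obs();X=R.from_quat(o["ee_rot"]).as_matrix();print(X.T@(np.array([.546,-.1335,.039])-o["position"]))
E
```

```text
clock: 14.75
position: [0.546, -0.1344, 0.1546]
ee_rot: [-0.289, 0.957, -0.001, -0.0]
ft_force: [0.7, -0.3, -0.5]
grip_width: -0.0
clock: 15.25
position: [0.5458, -0.1343, 0.0792]
ee_rot: [-0.289, 0.957, -0.001, -0.001]
ft_force: [0.2, -0.2, 0.5]
grip_width: 0.006
u -0.09417024841339994 v 0.004528580677010702 z 0.0791554043118223 F [ 0.1762 -0.1882  0.4634]
front edge [ 0.5366 -0.1404  0.0572] dist from plate -0.10523684061138094
[-0.0002  0.001   0.0409]
```

View pics/side11.png

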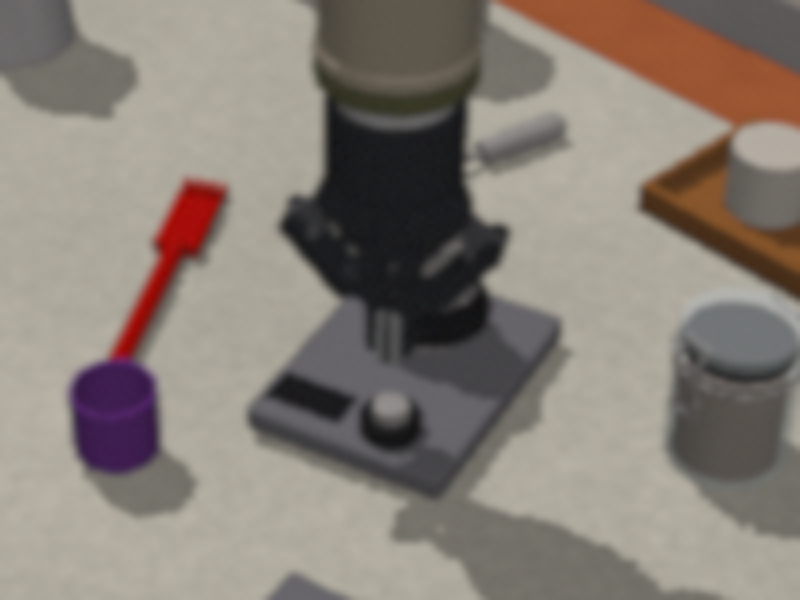

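View pics/w11.png

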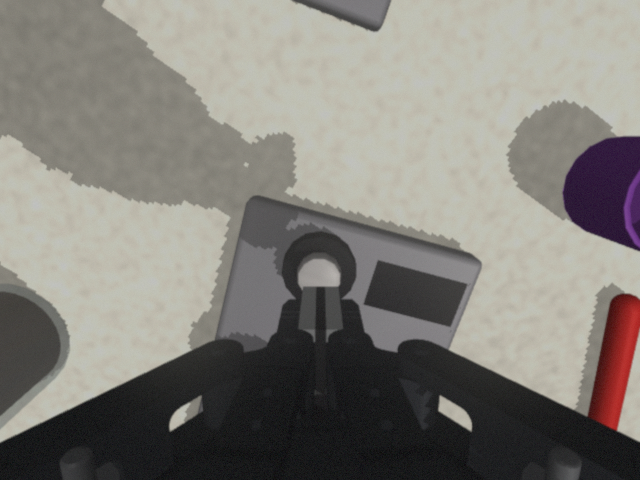

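The tip is directly over the button, visible at (320,270) below the fingertip edge. Now I'll press slowly.

```bash

python3 -m crank '[[-1,[0,0,0.1],[0,0,0]],[-1,[0,0,0.075],[0,0,0]],[-1,[0,0,0.03],[0,0,0]],[-1,[0,0,0],[0,0,0]],[-1,[0,0,0],[0,0,0]]]'
python3 -m crank '[[-1,[0,0,0.02],[0,0,0]],[-1,[0,0,0.02],[0,0,0]],[-1,[0,0,0],[0,0,0]],[-1,[0,0,0],[0,0,0]],[-1,[0,0,0],[0,0,0]]]'; python3 st.py
```

```text
clock: 15.85
position: [0.5456, -0.1342, 0.0623]
ee_rot: [-0.289, 0.957, -0.0, -0.001]
ft_force: [0.1, -0.6, -0.6]
grip_width: -0.001
clock: 16.35
position: [0.5455, -0.1342, 0.0591]
ee_rot: [-0.289, 0.957, -0.0, -0.001]
ft_force: [0.1, 0.2, -0.1]
grip_width: 0.008
u -0.09434754621363771 v 0.004796728067157745 z 0.059074616608442404 F [ 0.0842  0.2459 -0.0724]
front edge [ 0.5363 -0.1403  0.0371] dist from plate -0.10541256212893851
```

```bash

python3 -m crank '[[-1,[0,0,0.015],[0,0,0]],[-1,[0,0,0.015],[0,0,0]],[-1,[0,0,0],[0,0,0]],[-1,[0,0,0],[0,0,0]],[-1,[0,0,0],[0,0,0]]]'
python3 -m crank '[[-1,[0,0,0.015],[0,0,0]],[-1,[0,0,0.015],[0,0,0]],[-1,[0,0,0],[0,0,0]],[-1,[0,0,0],[0,0,0]],[-1,[0,0,0],[0,0,0]]]'
```

```text
clock: 16.85
position: [0.5455, -0.1342, 0.0566]
ee_rot: [-0.289, 0.957, -0.0, -0.001]
ft_force: [0.1, -0.5, -0.3]
grip_width: 0.003
clock: 17.35
position: [0.5455, -0.1342, 0.0542]
ee_rot: [-0.289, 0.957, -0.0, -0.001]
ft_force: [0.1, 0.0, 1.1]
grip_width: -0.0
```

```bash

python3 -m crank '[[-1,[0,0,0.015],[0,0,0]],[-1,[0,0,0.015],[0,0,0]],[-1,[0,0,0],[0,0,0]],[-1,[0,0,0],[0,0,0]],[-1,[0,0,0],[0,0,0]]]'
python3 -m crank '[[-1,[0,0,0.015],[0,0,0]],[-1,[0,0,0.01],[0,0,0]],[-1,[0,0,0],[0,0,0]],[-1,[0,0,0],[0,0,0]],[-1,[0,0,0],[0,0,0]]]'
```

```text
clock: 17.85
position: [0.5455, -0.1342, 0.0518]
ee_rot: [-0.289, 0.957, -0.0, -0.001]
ft_force: [1.2, 0.3, -0.7]
grip_width: 0.001
clock: 18.35
position: [0.5455, -0.1342, 0.0498]
ee_rot: [-0.289, 0.957, -0.0, -0.001]
ft_force: [1.0, 1.2, -0.1]
grip_width: 0.0
```

```bash
python3 - <<'E'
from h import *
cv2.imwrite("pics/side12.png",cv2.resize(manip.camera("side")[220:320,300:400],None,fx=6,fy=6,interpolation=cv2.INTER_CUBIC))
cv2.imwrite("pics/w12.png",cv2.resize(manip.camera("wrist")[180:360,220:440],None,fx=3,fy=3,interpolation=cv2.INTER_CUBIC))
for i in range(2): print(manip.get_obs()["ft_force"])
E
```

```text
[ 0.3979 -0.9006  0.8025]
[ 0.3979 -0.9006  0.8025]
```

View pics/side12.png

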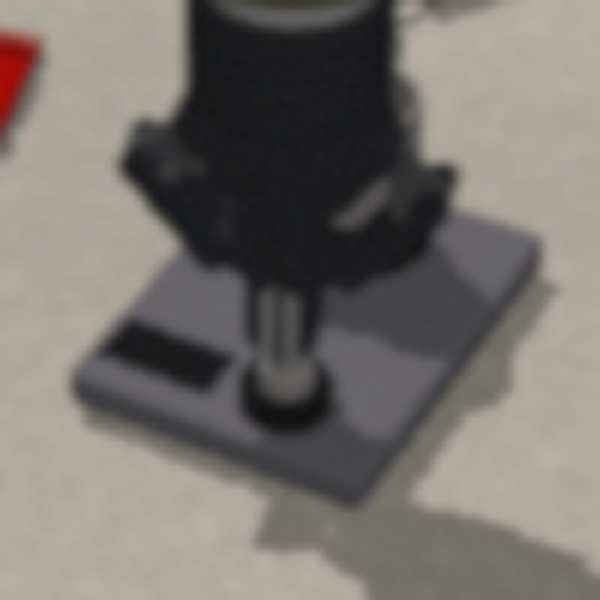

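View pics/w12.png

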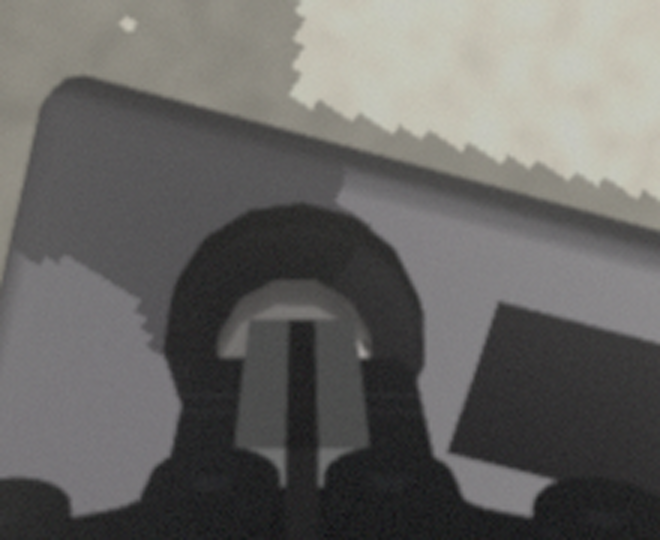

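The fingertips are over the steel button at the zoomed (300,330) and not yet in contact. I'll continue down in small steps.

```bash

python3 -m crank '[[-1,[0,0,0.015],[0,0,0]],[-1,[0,0,0.015],[0,0,0]],[-1,[0,0,0],[0,0,0]],[-1,[0,0,0],[0,0,0]],[-1,[0,0,0],[0,0,0]]]'
python3 -m crank '[[-1,[0,0,0.012],[0,0,0]],[-1,[0,0,0.012],[0,0,0]],[-1,[0,0,0],[0,0,0]],[-1,[0,0,0],[0,0,0]],[-1,[0,0,0],[0,0,0]]]'
```

```text
clock: 18.95
position: [0.5455, -0.1342, 0.0474]
ee_rot: [-0.289, 0.957, -0.0, -0.001]
ft_force: [-0.3, 0.4, 0.4]
grip_width: 0.003
clock: 19.45
position: [0.5455, -0.1342, 0.0455]
ee_rot: [-0.289, 0.957, -0.0, -0.001]
ft_force: [0.2, 1.3, 0.5]
grip_width: -0.005
```

```bash
python3 - <<'E'
from h import *
cv2.imwrite("pics/side13.png",cv2.resize(manip.camera("side")[220:320,300:400],None,fx=6,fy=6,interpolation=cv2.INTER_CUBIC))
cv2.imwrite("pics/w13.png",cv2.resize(manip.camera("wrist")[180:360,220:440],None,fx=3,fy=3,interpolation=cv2.INTER_CUBIC))
o=manip.get_obs();print(o["ft_force"],o["torque"],o["tau"],o["position"])
E
```

```text
[ 0.0582 -0.3413 -0.3771] [ 0.     -0.0236 -0.02  ] [  0.0025 -53.3543   8.8256 -31.5488   0.0246   0.0118  -0.    ] [ 0.5455 -0.1342  0.0455]
```

View pics/side13.png

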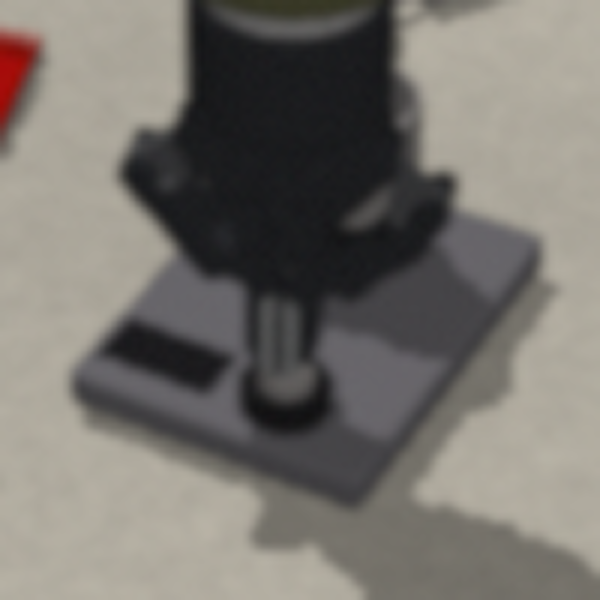

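View pics/w13.png

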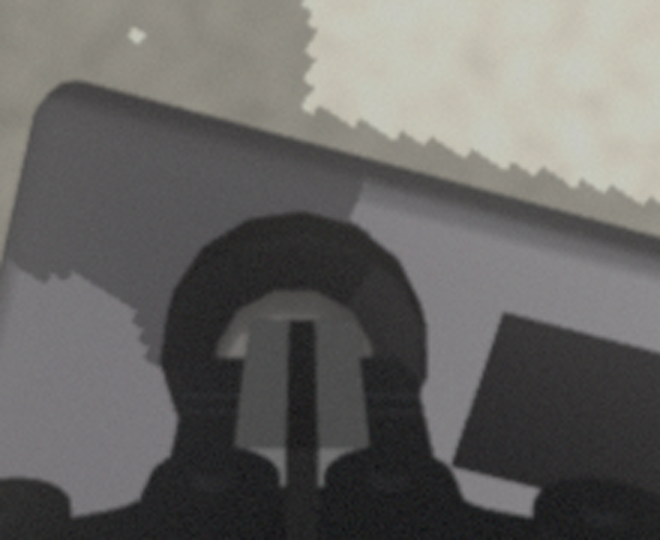

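```bash
python3 - <<'E'
from h import *
K,C=cfw("side")
f=lambda p:((proj(K,C,p)-[300,220])*6).round(0)
o=manip.get_obs();print("now tip z=.0235,.0335,.0435",f([[.5455,-.1342,z] for z in(.0235,.0335,.0435)]))
print("side11 (crop 250,180 x4), tip .057,.067,.077",((proj(K,C,[[.5458,-.1343,z] for z in(.057,.067,.077)])-[250,180])*4).round(0))
print("button top .03,.039",f([[.546,-.1335,z] for z in(.03,.034,.039)]))
E
```

```text
now tip z=.0235,.0335,.0435 [[280. 401.]
 [280. 382.]
 [281. 362.]]
side11 (crop 250,180 x4), tip .057,.067,.077 [[388. 383.]
 [388. 370.]
 [389. 357.]]
button top .03,.039 [[280. 387.]
 [280. 379.]
 [280. 369.]]
```

By side-view geometry the shut fingertips stand only about 7 mm ahead of the TCP, not 22 mm, so contact with the button is just about to begin. I'll continue carefully.

```bash

python3 -m crank '[[-1,[0,0,0.012],[0,0,0]],[-1,[0,0,0.012],[0,0,0]],[-1,[0,0,0],[0,0,0]],[-1,[0,0,0],[0,0,0]],[-1,[0,0,0],[0,0,0]]]'
python3 -m crank '[[-1,[0,0,0.012],[0,0,0]],[-1,[0,0,0.012],[0,0,0]],[-1,[0,0,0],[0,0,0]],[-1,[0,0,0],[0,0,0]],[-1,[0,0,0],[0,0,0]]]'
```

```text
clock: 20.05
position: [0.5455, -0.1342, 0.0437]
ee_rot: [-0.289, 0.957, -0.0, -0.001]
ft_force: [-0.3, -0.7, 1.3]
grip_width: 0.002
clock: 20.55
position: [0.5455, -0.1342, 0.0417]
ee_rot: [-0.289, 0.957, -0.0, -0.001]
ft_force: [0.7, 0.8, 2.1]
grip_width: -0.002
```

```bash

python3 -m crank '[[-1,[0,0,0.012],[0,0,0]],[-1,[0,0,0.012],[0,0,0]],[-1,[0,0,0],[0,0,0]],[-1,[0,0,0],[0,0,0]],[-1,[0,0,0],[0,0,0]]]'
python3 -m crank '[[-1,[0,0,0.012],[0,0,0]],[-1,[0,0,0],[0,0,0]],[-1,[0,0,0],[0,0,0]],[-1,[0,0,0],[0,0,0]],[-1,[0,0,0],[0,0,0]]]'
```

```text
clock: 21.05
position: [0.5456, -0.1342, 0.0398]
ee_rot: [-0.289, 0.957, -0.0, -0.001]
ft_force: [0.5, 0.8, 3.9]
grip_width: 0.004
clock: 21.55
position: [0.5456, -0.1342, 0.0389]
ee_rot: [-0.289, 0.957, -0.0, -0.001]
ft_force: [0.2, 0.4, 6.1]
grip_width: -0.002
```

```bash

python3 -m crank '[[-1,[0,0,0.012],[0,0,0]],[-1,[0,0,0],[0,0,0]],[-1,[0,0,0],[0,0,0]],[-1,[0,0,0],[0,0,0]],[-1,[0,0,0],[0,0,0]]]'
python3 - <<'E'
from h import *
cv2.imwrite("pics/side14.png",cv2.resize(manip.camera("side")[220:320,300:400],None,fx=6,fy=6,interpolation=cv2.INTER_CUBIC))
E
```

```text
clock: 22.05
position: [0.5456, -0.1342, 0.0387]
ee_rot: [-0.289, 0.957, -0.0, -0.001]
ft_force: [-4.8, 1.9, 15.3]
grip_width: -0.002
```

View pics/side14.png

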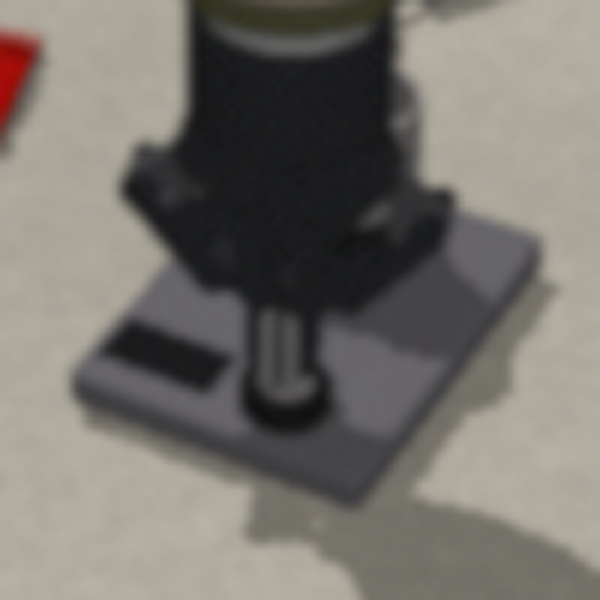

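The force jumped to 15 N at a hard stop after about 5 mm of travel, and the button looks flush at (285,395). Now I'll release, rise, and re-check the cup.

```bash

python3 -m crank '[[-1,[0,0,-0.1],[0,0,0]],[-1,[0,0,-0.3],[0,0,0]],[-1,[0,0,-0.5],[0,0,0]],[-1,[0,0,-0.5],[0,0,0]],[-1,[0,0,-0.5],[0,0,0]]]'
python3 -m crank '[[-1,[0,0,-0.5],[0,0,0]],[-1,[-0.4,0,0],[0,0,0]],[-1,[-0.5,0,0],[0,0,0]],[-1,[-0.5,0,0],[0,0,0]],[-1,[-0.5,0,0],[0,0,0]]]'
python3 -m crank '[[-1,[-0.2,0,0],[0,0,0]],[-1,[0,0,0],[0,0,0]],[-1,[0,0,0],[0,0,0]],[-1,[0,0,0],[0,0,0]],[-1,[0,0,0],[0,0,0]]]'
python3 st.py w15; python3 - <<'E'
from h import *
im=cv2.imread("pics/w15.png");cv2.imwrite("pics/w15z.png",cv2.resize(im[0:240,180:440],None,fx=2.5,fy=2.5,interpolation=cv2.INTER_CUBIC))
cv2.imwrite("pics/side15.png",manip.camera("side"))
E
```

```text
clock: 22.6
position: [0.5452, -0.134, 0.191]
ee_rot: [-0.289, 0.957, -0.0, -0.002]
ft_force: [0.5, -0.4, 0.1]
grip_width: 0.001
clock: 23.1
position: [0.6734, -0.0487, 0.2289]
ee_rot: [-0.289, 0.957, -0.0, -0.002]
ft_force: [0.2, -1.0, 0.4]
grip_width: -0.0
clock: 23.6
position: [0.6853, -0.042, 0.2298]
ee_rot: [-0.288, 0.958, -0.0, -0.001]
ft_force: [0.1, 0.4, -0.1]
grip_width: -0.0
u 0.07309879528013122 v 0.004335530159049389 z 0.22977671781770875 F [ 0.1278  0.4116 -0.1484]
front edge [ 0.6761 -0.0481  0.2078] dist from plate 0.06203878554208245
```

View pics/w15z.png

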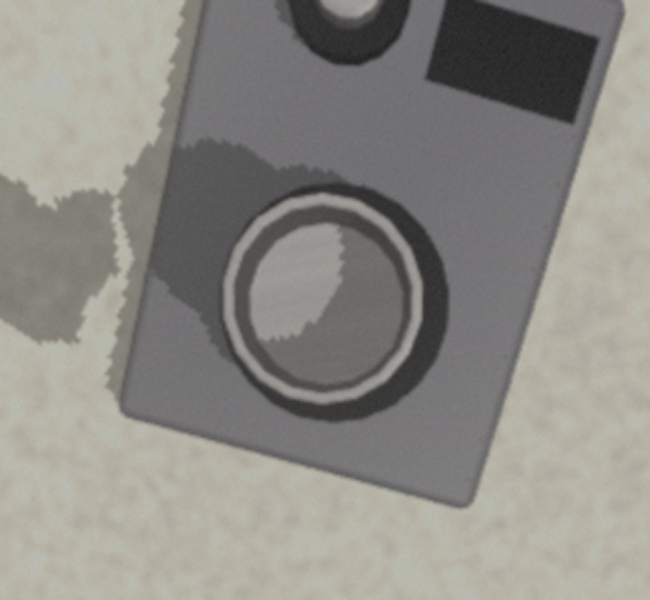

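View pics/side15.png

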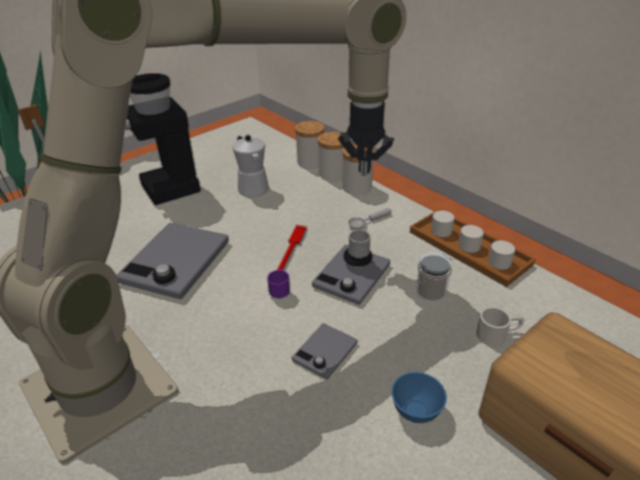

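The cup is upright on the plate and the bystanders are unchanged. I'll make the final numerical check.

```bash
python3 - <<'E'
from meas import *
o={k:np.array(x) for k,x in json.load(open("w15.json")).items()};im=cv2.imread("pics/w15.png");K,C=cfw("wrist",o)
zm=lambda a:(np.array(a,float)+.5)/2.5-.5+[180,0]
c,r=circ(ray(K,C,zm([[222,299],[423,299],[322,193],[323,405],[250,224],[395,224],[250,374],[396,374]]),.106)[:,:2]);print("cup",c,r)
pp=ray(K,C,zm([[449,300],[335,421],[420,380],[418,218],[440,257],[441,345],[375,192],[335,182],[270,402],[380,410]]),.05)[:,:2]
p,e=fixr(pp,.036,circ(pp)[0]);print("plate",circ(pp),p,e,np.hypot(*(c-p)))
a=measure(im,o,p,c);print("auto",a,np.hypot(*(a[3]-a[0])))
corn=ray(K,C,zm([[122,412],[470,508]]),.022)[:,:2];print(corn) # rear corners
w=corn[1]-corn[0];L=np.hypot(*w);w/=L;x=np.array([w[1],-w[0]]);pl=corn.mean(0)-.055*x;print("len",L,"plate from rear edge",pl,np.hypot(*(c-pl)))
E
```

```text
cup [ 0.627  -0.0878] 0.026001994800607768
plate (array([ 0.6254, -0.0865]), np.float64(0.03556191409937798)) [ 0.6256 -0.0869] 0.0003453994925257317 0.0016769490121760714
auto (array([ 0.6259, -0.0881]), np.float64(0.00026108092192457966), np.int64(87), array([ 0.6268, -0.0879]), np.float64(0.0006212435273044159)) 0.0008735147946769982
[[ 0.6953 -0.1288]
 [ 0.6561 -0.0089]]
len 0.12616313964603645 plate from rear edge [ 0.6235 -0.0859] 0.004004192459090313
```

```bash
python3 -c "
from workcell import manip
print(manip.hand_in())"
```

```text
the job is handed in; nothing more can be done
None
```

I slid the steel cup to the middle of the plate with two slow side pushes of the shut fingers. I then pressed the tare button to its stop, let it go, and handed the job in at about 24 s. No verdict was reported.

**Cup position:** The last check, after the press, puts the cup 0.9 to 1.7 mm from the plate's middle by two fits to the plate edge. A cruder estimate from the scale's rear edge gave 4.0 mm, which disagrees but is still inside 6 mm. The cup looks upright and untouched.

**Tare button:** It travelled about 5 mm, and the force jumped to 15 N at the hard stop. I judged its return only by eye; in the last wrist picture it is cut off by the frame, so that rests mainly on the side view.

**Fingertip length:** With the fingers shut, the tips turned out to stand about 7 mm ahead of the TCP instead of 22 mm. I only worked this out while pressing the button. The cup was therefore pushed about 25 mm above the plate, above the recommended 8 to 20 mm, but it did not visibly tip. The forces I read after each push were under 3 N.

**Bystanders:** They look unmoved in the last side view; I did not measure them.

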